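Set the screw foot of a vibrating table down on its bearing shoe

ROBOT

A 7-joint arm with a two-finger parallel gripper is mounted at the origin on the work surface. World frame = base frame: x ahead of the robot, y to its left, z up, the work surface at z = 0. Lengths are in m, angles in degrees, forces in N, time in s.
With the tool pointing down it reaches from about 0.425 to 0.875 m from the base axis. Payload 4.7 kg.
Tool frame: the origin (TCP) lies at the very end of the fingers, on their centre line; the grasp point (between the pads) lies 19 mm behind it; y points along the fingers, z is the direction in which the jaws open and shut, and the axes are right-handed (so a half turn about y gives the same grasp; the last joint's range is limited). The gripper opens to 87 mm and grips with 3 to 60 N. Pads are 19 mm wide; open, the fingers measure 117 mm over their backs; the gripper's body (75 mm by 190 mm) begins 51 mm behind the grasp point.
Start: joints at [70.709, 18.392, -4.016, 83.108, 1.295, 78.541, -3.26], TCP at [0.223, -0.61, 0.223] pointing down, gripper open.
Joint ranges: [-163.93, 163.93], [-17.29, 119.83], [-79.2, 71.16], [3.27, 140.29], [-89.18, 269.18], [5.43, 117.66], [-154.24, 154.24]. Speed limits (degrees/s): [147.25, 147.25, 180, 180, 180, 180, 180].

INTERFACE

Orientations are given as [roll, pitch, yaw] about the fixed x, y, z axes, in that order (R = Rz(yaw) Ry(pitch) Rx(roll)).
In Python, from cell import env gives the robot as it stands.
- The arm moves only by the shell command python3 -m pendant 'ROWS' [FORCE]. ROWS is JSON, one flat list of numbers, 7 for each row, row after row: the shift along the world's x, y, z in units of 40 mm (1.0 is 40 mm), then the turn, a rotation vector about the world's x, y, z in units of 10 degrees (1.0 is 10 degrees), then the finger opening in mm, from 0 to 87. In form: [x, y, z, wx, wy, wz, jaw, x, y, z, wx, wy, wz, jaw, ...]. A call has 1 to 10 rows; each row shifts and turns the commanded pose from where the row before left it; what a row does not reach is not made up. A row lasts 1/8 s, in which the tool goes at most 62.5 mm and 10.7 degrees, less where a joint would pass 70% of its speed; a pose out of reach is approached as far as the arm can. A call is refused whole if a number of a shift passes 1 or a number of a turn 1, either way. A call with a gripper value outside its range is refused whole. The fingers move at their own pace and stop on an object; FORCE is the grip in N (left out, the last holds). Time passes only in rows, so rows that do not move let the fingers close. It gives the time, the measured TCP pose, the force and the opening at its end, in the units of the state.
- env.get_obs(): the state, without advancing time (a new reading comes with each control period).
- env.read_camera(name): name is "scene" or "top" or "wrist"; returns a dict with "image" (420x560x3 uint8, red, green, blue), "fx", "fy", "cx", "cy" (pixels), "cam_to_world" (4x4, takes a point from camera to world coordinates). Camera axes: x right, y up, looking along -z (the intrinsics and any distortion apply to the point x, -y, -z); pixel columns grow to the right and rows downward; lengths in m; the calibration is good to about 2 mm. A picture is of the moment at which its call begins. There is no depth.
- env.sign_off(): hands the job in, once; it reports no verdict.
The state is a dict: "time_s": time; "qpos": joint angles; "joint_velocities": joint speeds; "effort": joint torques, N m; "tool_pos": TCP position; "tool_rot": TCP orientation; "force": force on the tool from outside, world axes, zero at the start; "wrist_torque": the same for the moment, N m; "grip_width": finger opening in m.
Only numpy, scipy, OpenCV 4.12 (cv2) and the standard library are available. Lean on these libraries where they do the work, as an engineer would, in place of code of your own. Each camera call takes 0.05 s, during which the arm holds its last target.

TASK

Slide the loose steel shoe under the raised screw foot of the vibrating table so that the whole foot stands over the shoe's round end, then screw the foot down by its knob until it just bears lightly on the shoe, without tightening it hard. Leave the shoe lying flat with the foot resting on it, and leave the bowl, the jar and the plaster cast where they are.

Things in the scene. Friction and masses are not known exactly. Their poses are not given: they have to be found in the camera images.
- machine: Low grey vibrating table, 200 x 200 mm, 74 mm high, black mat on top, too heavy to shift. Origin: centre of its underside on the bench; z up. From the middle of its -y side a dark steel arm (26 mm wide, z 38 to 56 mm) reaches out to a round boss (radius 16 mm, z 36 to 58 mm) at x = 0, y = -170 mm, which carries the vertical screw foot: round knob above, rubber foot below.
- screw_axis (a point): On the screw axis at the boss's top face, 58 mm up; fixed, axes as the machine. Centred on this vertical above it: round black knob, 36 mm across, 28 mm tall, underside 74 to 80 mm above the bench at the start (varies, unmeasured). Clockwise from above screws knob and foot down, 10 mm per turn; drag about 0.03 N m; it stays where left. Regrasp as needed: 0.2 to 0.75 turn reaches the shoe.
- shoe: Loose flat steel shoe, 0.3 to 0.5 kg, 8 mm thick: a round end of radius 30 mm, and a 36 mm wide strip running from it along the shoe's -y axis to y = -120 mm, with an upright grip tab at the far end (12 mm thick along x, 36 mm long along y from -82 to -118 mm, top 48 mm above the bench). Origin: under the centre of the round end, on the bench; z up.
- tab (a point): Top centre of the shoe's grip tab, 100 mm from the centre of the round end along the shoe's -y axis, 48 mm above the bench when the shoe lies flat; axes as the shoe.
- bowl: Bystander: green plastic mixing bowl, 100 mm across, 60 mm high; origin at the centre of its underside.
- jar: Bystander: capped jar, 56 mm across, 75 mm high; origin at the centre of its underside.
- cast: Bystander: white plaster cast, 60 x 50 mm, 34 mm high; origin at the centre of its underside.
- outrigger (a point): On the screw axis at the boss's underside, 36 mm up; fixed, axes as the machine. Below it the foot: flat rubber disc 40 mm across, turning with the knob, underside 10 to 15.5 mm above the bench at the start (varies, unmeasured). The rubber yields 1 mm per 8 N: once bearing, each 0.1 rad of turn adds about 1.2 N and 0.02 N m of turning resistance; let go, the knob may spring back up to 0.1 rad.
Things that resemble listed ones, but are neither listed nor needed, are in the scene too. Several things have the shape of the shoe; the one meant has the colours described above.

How it is judged:
By the outcome, as a careful person would: the job done as asked, in the order asked, and still so for the second after the job is handed in, with the robot touching nothing.
It also fails if it takes over 72 s, if anything falls off the work surface, if the arm or the gripper's body presses on something with over 40 N, if the wrist force passes 120 N, or if a joint passes its speed limit or range.

## Working session

There is one attempt and no reset: what is moved stays moved. The work goes in short steps, Python scripts to look and compute and a shell command to move; the robot and the scene stay as the last step left them, time stands still between calls to the robot, and variables do not carry over. Pictures are saved under pics/ and viewed, and the job is handed in when it is done.

```bash
ls; mkdir -p pics; python3 - <<'E'
from cell import env
import cv2
for n in("scene","top","wrist"):
    c=env.read_camera(n); cv2.imwrite(f"pics/{n}0.png",c["image"][:,:,::-1]); print(n,c["fx"],c["fy"],c["cx"],c["cy"],[k for k in c]); print(c["cam_to_world"].round(3))
print(env.get_obs())
E
```

```text
pics
scene 476.514199134294 476.514199134294 281.3805602616789 211.4229777621525 ['image', 'fx', 'fy', 'cx', 'cy', 'cam_to_world']
[[-0.543 -0.539  0.644  1.317]
 [ 0.839 -0.332  0.43   0.497]
 [-0.018  0.774  0.633  0.798]
 [ 0.     0.     0.     1.   ]]
top 536.6635835047331 536.6635835047331 280.13855781680235 202.83154148470985 ['image', 'fx', 'fy', 'cx', 'cy', 'cam_to_world']
[[-1.000e-03  9.880e-01 -1.560e-01  3.610e-01]
 [-1.000e+00 -1.000e-03 -1.000e-03 -2.600e-02]
 [-1.000e-03  1.560e-01  9.880e-01  1.408e+00]
 [ 0.000e+00  0.000e+00  0.000e+00  1.000e+00]]
wrist 355.8244243083468 355.8244243083468 275.22851490952064 212.10883651785775 ['image', 'fx', 'fy', 'cx', 'cy', 'cam_to_world']
[[ 0.344  0.895  0.285  0.301]
 [-0.939  0.328  0.102 -0.583]
 [-0.002 -0.303  0.953  0.385]
 [ 0.     0.     0.     1.   ]]
{'time_s': 0.15, 'qpos': array([70.70772262, 18.42787545, -4.01715537, 83.15785796,  1.29641183,
       78.54209097, -3.26128988]), 'joint_velocities': array([-0.11609927, -0.16692153, -0.07749732, -0.23171808, -0.00402521,
       -0.01378138, -0.08259964]), 'effort': array([-3.33618818e-04, -4.91793466e+01, -4.04534899e-01, -3.12875497e+01,
       -6.39650063e-02,  4.05927643e-02,  1.30281405e-04]), 'tool_pos': array([ 0.22320052, -0.61003221,  0.22173785]), 'tool_rot': array([-9.00825213e+01, -5.97312464e-03, -1.59897814e+02]), 'force': array([-0.19203292,  0.23575804, -0.56481317]), 'wrist_torque': array([0.02399797, 0.01574215, 0.05945508]), 'grip_width': 0.08688005897085907}
```

View pics/top0.png

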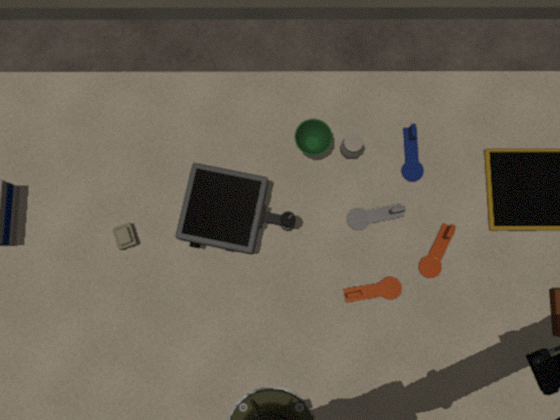

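View pics/scene0.png

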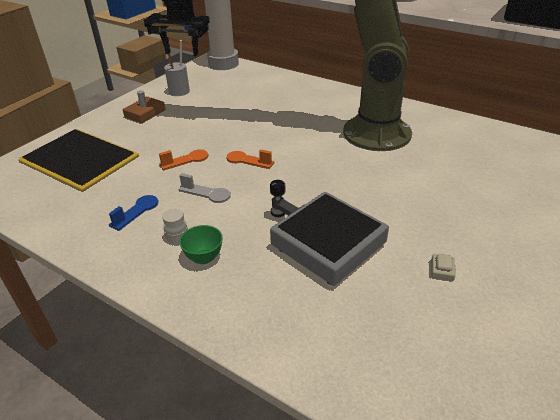

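View pics/wrist0.png

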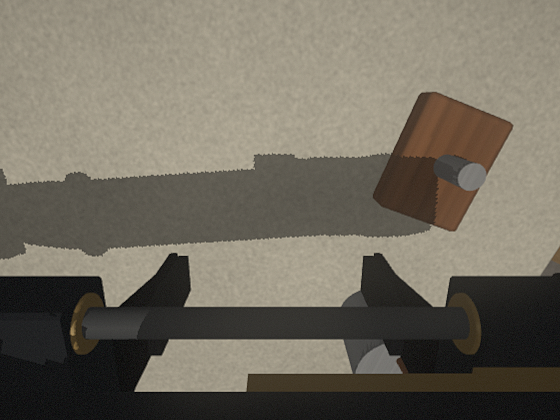

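Four things have the shoe's shape in the top view: grey (358,218)–(404,210), blue (412,150), orange (437,250) and orange (375,290). Only the grey one matches bare steel. I'll confirm that in a crop and measure it.

```bash
cat > h.py <<'E'
from cell import env
import cv2, numpy as np
def cam(n): return env.read_camera(n)
def p2w(c,u,v,z):
    d=np.array([(u-c["cx"])/c["fx"],-(v-c["cy"])/c["fy"],-1.]); M=c["cam_to_world"]
    d=M[:3,:3]@d; o=M[:3,3]; return o+d*(z-o[2])/d[2]
def w2p(c,p):
    M=c["cam_to_world"]; q=M[:3,:3].T@(np.asarray(p,float)-M[:3,3])
    return np.array([c["cx"]+c["fx"]*q[0]/-q[2], c["cy"]-c["fy"]*q[1]/-q[2]])
def crop(c,x0,y0,x1,y1,s,name):
    im=c["image"][y0:y1,x0:x1,::-1]; cv2.imwrite("pics/"+name,cv2.resize(im,None,fx=s,fy=s,interpolation=cv2.INTER_CUBIC))
E
python3 - <<'E'
from h import *
c=cam("top"); crop(c,170,150,430,310,3,"t1.png")
c=cam("scene"); crop(c,150,140,350,270,4,"s1.png")
E
```

```text
(no output)
```

View pics/t1.png

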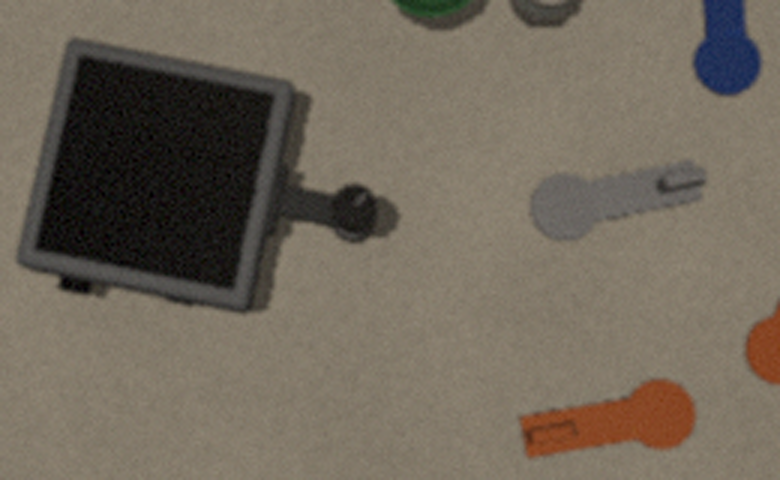

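View pics/s1.png

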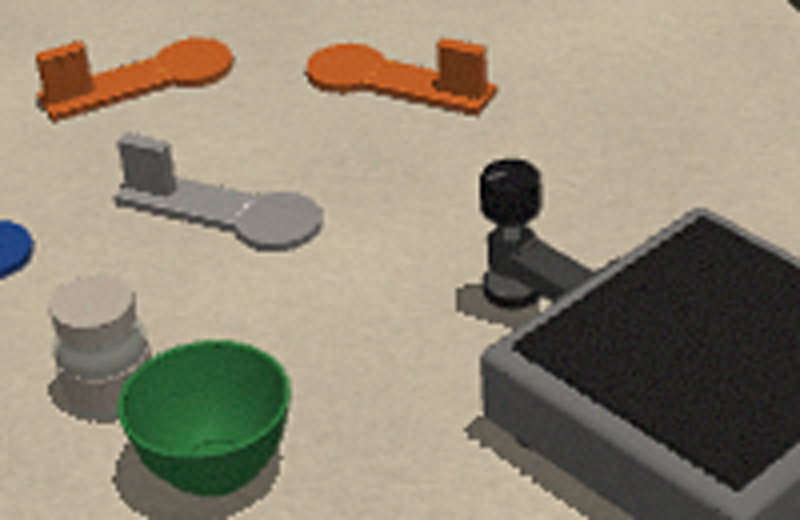

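Confirmed: the grey steel piece is the shoe, with its round end at crop (565,206) and its tab at crop (683,183). It lies on the -y side of the outrigger, roughly in line with it. Now the positions.

```bash
python3 - <<'E'
from h import *
c=cam("top"); im=c["image"].astype(int)
f=lambda u,v:(170+(u+.5)/3-.5,150+(v+.5)/3-.5)
P=np.array([p2w(c,*f(*q),.074) for q in [(72,40),(295,80),(248,310),(20,263)]])
print("corners",P.round(4).tolist(),[np.linalg.norm(P[i]-P[i-1]).round(4) for i in range(4)])
ctr=P.mean(0)
A=((P[1]-P[0])+(P[2]-P[3]))[:2];B=((P[0]-P[3])+(P[1]-P[2]))[:2]
print("dir machine -y:",np.degrees(np.arctan2(A[1],A[0])), "x:",np.degrees(np.arctan2(-B[1],-B[0])),np.degrees(np.arctan2(B[1],B[0])))
d=A/np.linalg.norm(A);print("ctr",ctr,"axis pred",ctr[:2]+.17*d)
print("knob top", [p2w(c,*f(353,213),z).round(4).tolist() for z in(.1,.104,.108)])
# shoe
hsv=cv2.cvtColor(c["image"],cv2.COLOR_RGB2HSV)
roi=np.zeros(im.shape[:2],bool);roi[195:235,340:412]=1
print(hsv[218,358],hsv[225,400],hsv[212,380])
m=((hsv[...,1]<28)&roi).astype(np.uint8)
n,l,s,ce=cv2.connectedComponentsWithStats(m);i=1+s[1:,4].argmax();m=(l==i).astype(np.uint8);print(s[i],ce[i])
cv2.imwrite("pics/m.png",cv2.resize(m[190:240,330:420]*255,None,fx=6,fy=6,interpolation=0))
# scene mask too
cs=cam("scene");h2=cv2.cvtColor(cs["image"],cv2.COLOR_RGB2HSV)
# fit shoe pose by IoU in top view
from scipy.optimize import minimize
def render(x,y,t,cc,sh):
    S=8;R=np.array([[np.cos(t),-np.sin(t)],[np.sin(t),np.cos(t)]])
    I=np.zeros((sh[0],sh[1]),np.uint8)
    def poly(pts,zs):
        pp=[]
        for z in zs:
            for p in pts:
                q=R@np.array(p)+[x,y]; pp.append(w2p(cc,[*q,z]))
        hull=cv2.convexHull(np.array(pp,np.float32)); cv2.fillConvexPoly(I,np.round(hull*16).astype(np.int32),1,shift=4)
    a=np.linspace(0,2*np.pi,40)
    poly([(.03*np.cos(k),.03*np.sin(k)) for k in a],(0,.008))
    poly([(-.018,0),(.018,0),(.018,-.12),(-.018,-.12)],(0,.008))
    poly([(-.006,-.082),(.006,-.082),(.006,-.118),(-.006,-.118)],(0.008,.048))
    return I
def cost(v):
    I=render(v[0],v[1],v[2],c,m.shape); return 1-(I&m).sum()/((I|m).sum())
p0=p2w(c,358.3,218.7,.008);p1=p2w(c,397.5,211,.048);dd=p1-p0
t=np.arctan2(dd[1],dd[0])+np.pi/2
print("p0",p0,p1,np.linalg.norm(dd[:2]))
best=None
r=minimize(cost,[p0[0],p0[1],t],method="Nelder-Mead",options=dict(initial_simplex=[[p0[0],p0[1],t],[p0[0]+.006,p0[1],t],[p0[0],p0[1]+.006,t],[p0[0],p0[1],t+.1]],maxiter=200))
print(r.x,np.degrees(r.x[2]),r.fun)
t=r.x[2];print("tab",r.x[:2]+.1*np.array([np.sin(t),-np.cos(t)]))
E
```

```text
corners [[0.6746, 0.1958, 0.074], [0.6398, 0.0064, 0.074], [0.4458, 0.0447, 0.074], [0.4849, 0.2344, 0.074]] [np.float64(0.1936), np.float64(0.1926), np.float64(0.1977), np.float64(0.1937)]
dir machine -y: -101.03630128005909 x: 168.66704749360073 -11.332952506399284
ctr [0.56127483 0.12035028 0.074     ] axis pred [ 0.52873158 -0.04650576]
knob top [[0.5233, -0.042, 0.1], [0.5228, -0.0419, 0.104], [0.5223, -0.0419, 0.108]]
[  8  19 106] [ 17  50 132] [ 20  21 110]
[347 204  58  26 776] [372.6443299  215.55412371]
p0 [ 0.53970338 -0.22967288  0.008     ] [ 0.55436872 -0.3246037   0.048     ] 0.0960569242400453
[ 0.53942558 -0.22959461  0.20296494] 11.62903424732602 0.20735444330949948
tab [ 0.55958301 -0.32754194]
```

View pics/m.png

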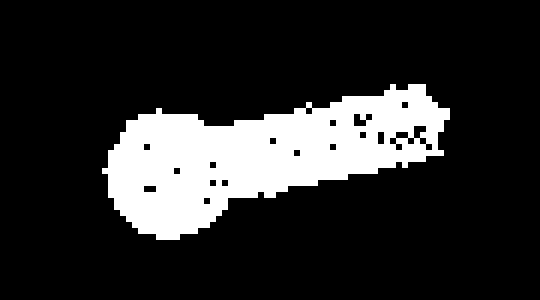

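```bash
python3 -m pendant '[0.8,0.75,0,0,0,0.8,87,0.8,0.75,0,0,0,0.8,87,0.8,0.75,0,0,0,0.8,87,0.8,0.75,0,0,0,0.8,87,0.8,0.75,0,0,0,0.8,87,0.8,0.75,0,0,0,0.8,87,0.8,0.75,0,0,0,0.8,87,0.8,0.75,0,0,0,0.8,87,0.8,0.75,0,0,0,0.8,87,0.8,0.75,0,0,0,0.8,87]'
python3 - <<'E'
from h import *
o=env.get_obs();print(o["tool_pos"],o["tool_rot"],o["qpos"].round(1),o["time_s"])
c=cam("wrist");print(c["cam_to_world"].round(3)); cv2.imwrite("pics/w1.png",c["image"][:,:,::-1])
c=cam("top"); cv2.imwrite("pics/t2.png",c["image"][:,:,::-1])
E
```

```text
time_s: 1.6
tool_pos: [0.5442, -0.3095, 0.2227]
tool_rot: [-90.0, -0.0, -79.7]
force: [-0.5, -0.7, -0.0]
grip_width: 0.0871
[ 0.54423431 -0.3095345   0.22272472] [-8.99857602e+01 -2.28924437e-02 -7.96531005e+01] [ 48.9  17.4 -27.   86.    8.   78.4  31.8] 1.6
[[ 0.984 -0.171 -0.055  0.528]
 [ 0.18   0.938  0.298 -0.228]
 [ 0.    -0.303  0.953  0.386]
 [ 0.     0.     0.     1.   ]]
```

View pics/w1.png

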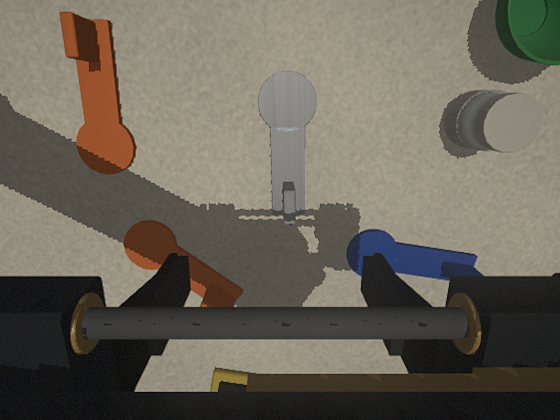

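View pics/t2.png

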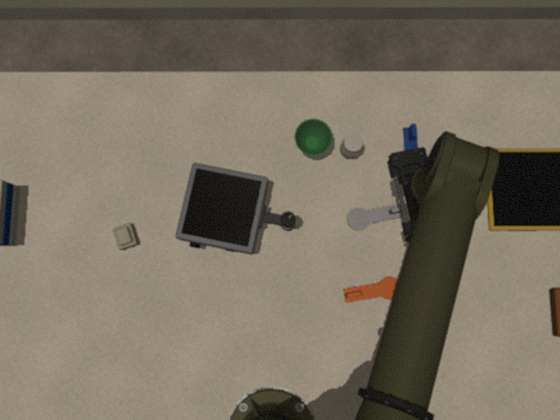

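The wrist view shows the shoe's round end centred at about (287,100) and the tab with its top near (289,188). Next I'll enlarge it and measure.

```bash
python3 - <<'E'
from h import *
c=cam("wrist"); crop(c,240,60,340,235,4,"w1c.png")
for q,z in [((287.5,101),.008),((258.5,100),.008),((316.5,100),.008),((287.5,71),.008),((289,188),.048),((289,215),.0)]: print(q,p2w(c,*q,z).round(4))
E
```

```text
(287.5, 101) [ 0.544  -0.2215  0.008 ]
(258.5, 100) [ 0.5149 -0.226   0.008 ]
(316.5, 100) [ 0.5727 -0.2151  0.008 ]
(287.5, 71) [ 0.5384 -0.1937  0.008 ]
(289, 188) [ 0.5599 -0.3009  0.048 ]
(289, 215) [ 0.5704 -0.3428  0.    ]
```

View pics/w1c.png

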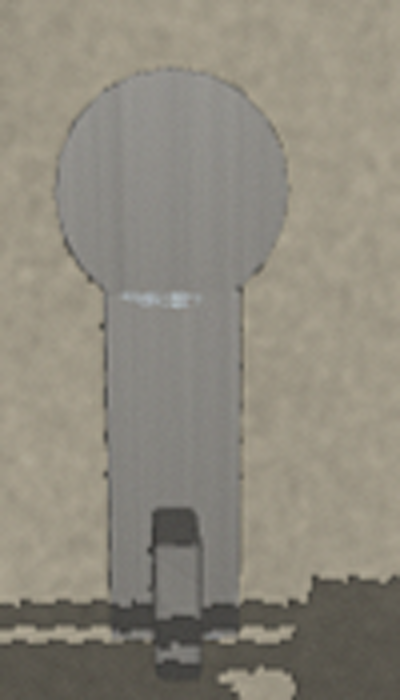

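```bash
python3 - <<'E'
from h import *
w=cam("wrist")
a=p2w(w,239.5+176/4,59.5+545/4,.048);b=p2w(w,239.5+180/4,59.5+678/4,.048);b0=p2w(w,239.5+175/4,59.5+508/4,.008)
print("tab top front",a.round(4),"rear",b.round(4),np.linalg.norm(a-b),"front bottom",b0.round(4), "ctr",((a+b)/2).round(4))
cc=p2w(w,239.5+172.5/4,59.5+186/4,.008);print("round",cc.round(4),np.linalg.norm(((a+b)/2-cc)[:2]))
print("top/bot of circle",p2w(w,282.6,59.5+68/4,.008).round(4), p2w(w,282.6,59.5+304/4,.008).round(4))
o=env.get_obs();print("tcp px wrist",w2p(w,o["tool_pos"]))
for j in(-1,1):
  y=np.radians(o["tool_rot"][2]);print("tip",w2p(w,o["tool_pos"]+j*.0435*np.array([-np.sin(y),np.cos(y),0])))
s=cam("scene");t=cam("top")
crop(s,150,160,250,210,8,"s2.png")
for n,c in(("scene",s),("top",t)):
  print(n,"tcp",w2p(c,o["tool_pos"]),"round",w2p(c,cc),"tab",w2p(c,(a+b)/2),"base",w2p(c,[0,0,0]))
E
```

```text
tab top front [ 0.5536 -0.3131  0.048 ] rear [ 0.5612 -0.347   0.048 ] 0.03476971751874798 front bottom [ 0.5543 -0.3132  0.008 ] ctr [ 0.5574 -0.3301  0.048 ]
round [ 0.5379 -0.2308  0.008 ] 0.10116876631313249
top/bot of circle [ 0.5326 -0.2032  0.008 ] [ 0.5434 -0.2598  0.008 ]
tcp px wrist [273.82096435 273.98859886]
tip [188.4030246  273.69573908]
tip [359.13811374 274.28111308]
scene tcp [184.14227376 117.13806293] round [218.4739457  193.21249953] tab [184.54110376 173.98257535] base [376.39084956 133.2036037 ]
top tcp [407.73543522 204.68817511] round [358.74075849 219.36784984] tab [399.59254384 209.82017217] base [270.56304447 434.55732096]
```

View pics/s2.png

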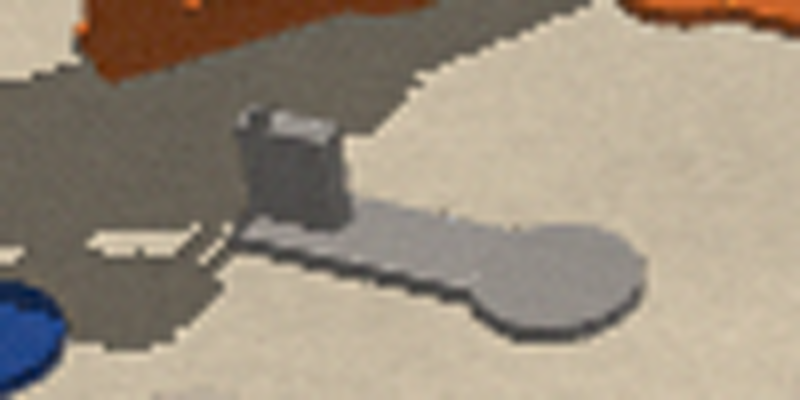

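```bash
python3 -m pendant '[0,0,-0.5,0,0,0,60,0,0,-0.5,0,0,0.1,50]'
```

```text
time_s: 2.15
tool_pos: [0.5423, -0.3113, 0.1808]
tool_rot: [-90.1, 0.0, -79.0]
force: [-0.1, -0.1, -0.9]
grip_width: 0.0742
```

```bash
python3 -m pendant '[0.18,-0.23,-0.9,0,0,0,50,0.18,-0.23,-0.9,0,0,0,50,0,0,-0.9,0,0,0,50,0,0,0,0,0,0,50]'; python3 - <<'E'
from h import *
c=cam("wrist"); cv2.imwrite("pics/w2.png",c["image"][:,:,::-1])
o=env.get_obs();print(o["tool_pos"])
t=np.radians(11.2);R=np.array([[np.cos(t),-np.sin(t)],[np.sin(t),np.cos(t)]])
for p in [(-.006,-.082),(.006,-.082),(.006,-.118),(-.006,-.118)]:
  q=R@np.array(p)+[.5379,-.2308];print(w2p(c,[*q,.048]).round(1))
E
```

```text
time_s: 2.65
tool_pos: [0.5542, -0.3276, 0.0696]
tool_rot: [-90.4, 0.4, -78.9]
force: [-0.5, 0.8, -0.5]
grip_width: 0.0503
[ 0.55604486 -0.3282743   0.07243862]
[272.1 226.1]
[293.9 226.1]
[293.  284.5]
[272.4 284.4]
```

View pics/w2.png

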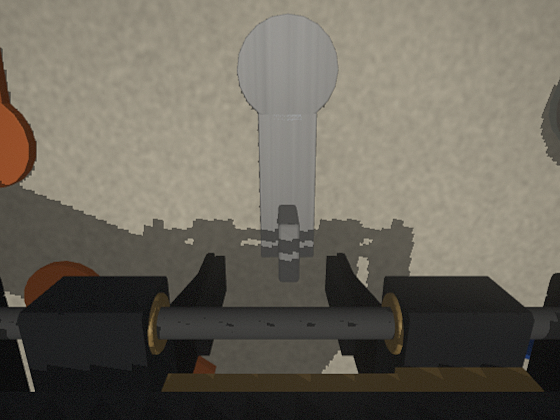

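The tab's top face is at about (288, 226–281) and the fingertips are centred at about x=276, so I need to move roughly 6 mm in +x before descending.

```bash
python3 -m pendant '[0.15,0.02,-0.5,0,0,0,50,0,0,-0.5,0,0,0,50,0,0,-0.4,0,0,0,50,0,0,0,0,0,0,40]' 30; python3 - <<'E'
from h import *
c=cam("wrist"); cv2.imwrite("pics/w3.png",c["image"][:,:,::-1])
o=env.get_obs();print(o["tool_pos"],o["force"])
E
```

```text
time_s: 3.2
tool_pos: [0.5623, -0.3274, 0.0165]
tool_rot: [-90.2, 0.1, -78.9]
force: [-1.1, -0.5, -0.2]
grip_width: 0.0453
[ 0.5631909  -0.32775566  0.01768099] [-1.1242766  -0.19135231  0.65375838]
```

View pics/w3.png

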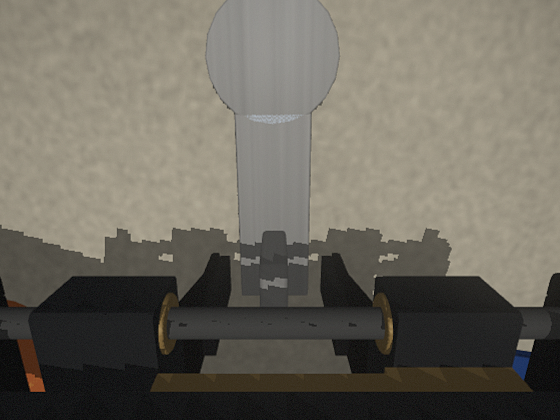

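The tab is centred between the fingers at (274,270), so I'll close on it.

```bash
python3 -m pendant '[0,0,0,0,0,0,8,0,0,0,0,0,0,8,0,0,0,0,0,0,8,0,0,0,0,0,0,8,0,0,0,0,0,0,8]' 30; python3 - <<'E'
from h import *
c=cam("wrist"); cv2.imwrite("pics/w4.png",c["image"][:,:,::-1])
crop(cam("top"),260,190,310,250,10,"t4.png")
crop(cam("scene"),260,170,310,225,10,"s4.png")
o=env.get_obs();print(o["tool_pos"],o["force"],o["qpos"].round(1))
E
```

```text
time_s: 3.88
tool_pos: [0.5631, -0.3286, 0.0189]
tool_rot: [-90.1, -0.0, -78.9]
force: [-3.3, -0.5, 4.0]
grip_width: 0.0115
[ 0.56312887 -0.32852192  0.01894083] [-3.90766576 -0.48646799  5.72313919] [ 46.8  30.2 -24.4  93.8  14.1  59.1  29.1]
```

View pics/w4.png

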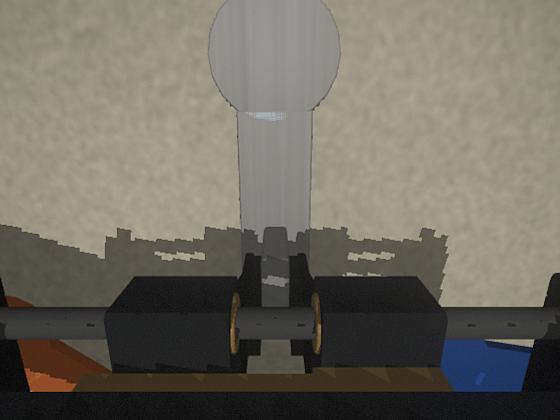

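View pics/t4.png

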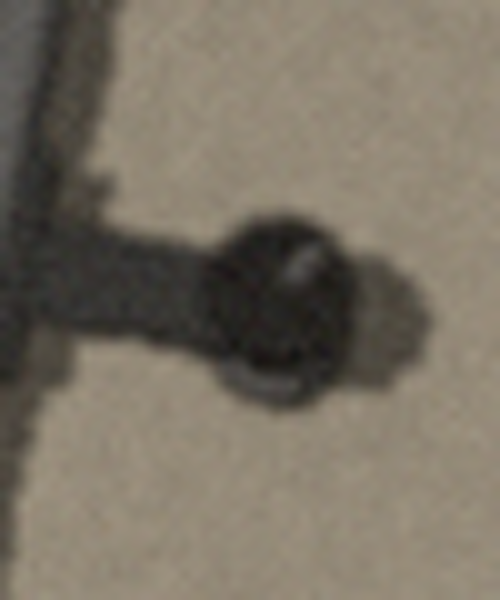

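View pics/s4.png

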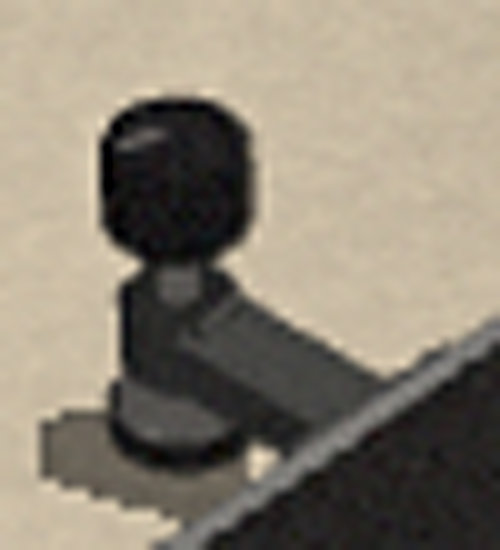

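```bash
cat > fit.py <<'E'
from h import *
from scipy.optimize import least_squares
a=np.linspace(0,2*np.pi,90)
def ring(c,x,y,z,r): return np.array([w2p(c,[x+r*np.cos(k),y+r*np.sin(k),z]) for k in a])
t=cam("top");s=cam("scene")
def res(v):
    x,y,kb,fb=v
    kt=ring(t,x,y,kb+.028,.018);ft=ring(t,x,y,fb,.02)
    ks=ring(s,x,y,kb+.028,.018);kbs=ring(s,x,y,kb,.018);fs=ring(s,x,y,fb,.02)
    f=lambda q,o:o+(q+.5)/10-.5
    return [kt[:,0].min()-f(205,260),kt[:,0].max()-f(352,260),kt[:,1].min()-f(213,190),ft[:,1].max()-f(410,190),
      ks[:,0].min()-f(99,260),ks[:,0].max()-f(254,260),ks[:,1].min()-f(96,170),kbs[:,1].max()-f(263,170),fs[:,1].max()-f(469,170),fs[:,0].min()-f(112,260)]
r=least_squares(res,[.525,-.044,.077,.013],x_scale=.01);print(r.x.round(4),np.round(r.fun,2))
E
python3 fit.py
```

```text
[ 0.5275 -0.0413  0.0803  0.0169] [-0.35 -0.3   0.37  0.05  0.34 -0.59 -0.52  0.45  0.02 -0.56]
```

```bash
python3 - <<'E'
from h import *
t=cam("top");s=cam("scene");w=cam("wrist")
crop(t,340,195,420,235,10,"t5.png");crop(s,175,160,240,210,10,"s5.png")
print("wrist round",p2w(w,274.5,51,.008), "left/right",p2w(w,208.5,51,.008),p2w(w,340.5,51,.008))
E
```

```text
wrist round [ 0.54161317 -0.22744067  0.008     ] left/right [ 0.51253711 -0.23313875  0.008     ] [ 0.57067778 -0.22174483  0.008     ]
```

View pics/t5.png

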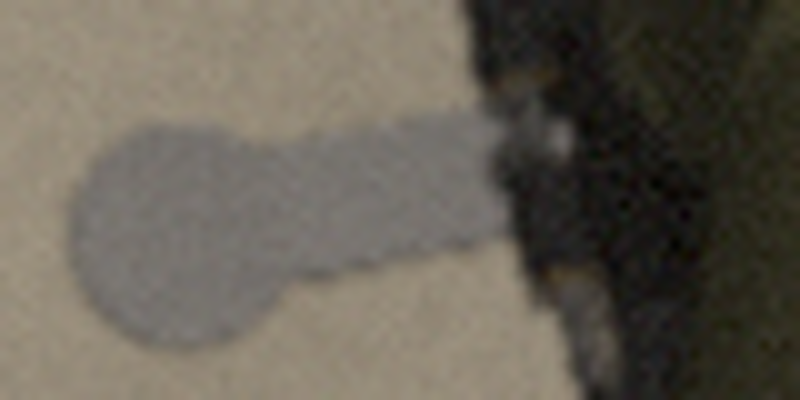

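View pics/s5.png

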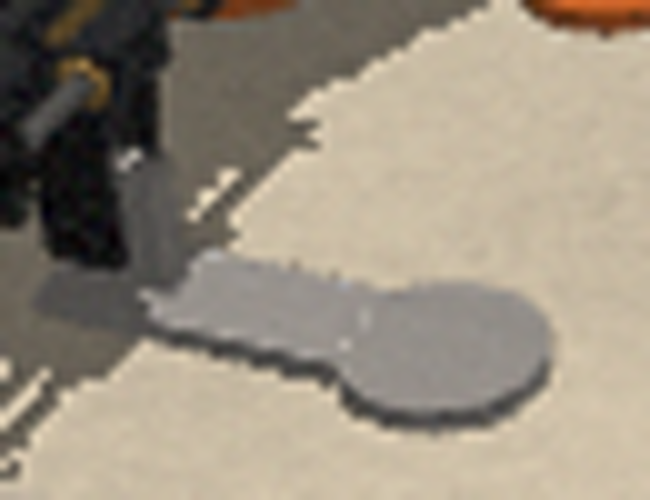

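```bash
python3 - <<'E'
from h import *
from scipy.optimize import least_squares
a=np.linspace(0,2*np.pi,90)
def ring(c,x,y,z,r): return np.array([w2p(c,[x+r*np.cos(k),y+r*np.sin(k),z]) for k in a])
t=cam("top");s=cam("scene");f=lambda q,o:o+(q+.5)/10-.5
def res(v):
    T=ring(t,*v,.008,.03);T0=ring(t,*v,0,.03);S=ring(s,*v,.008,.03);S0=ring(s,*v,0,.03)
    return [T[:,0].min()-f(69,340),T[:,1].min()-f(121,195),T0[:,1].max()-f(351,195),S[:,0].max()-f(553,175),S[:,1].min()-f(280,160),S0[:,1].max()-f(429,160)]
r=least_squares(res,[.54,-.23],x_scale=.01);print(r.x.round(4),np.round(r.fun,2))
E
```

```text
[ 0.5409 -0.2283] [-0.11  0.31  0.28 -0.42  0.03  0.63]
```

```bash
python3 -m pendant '[-0.03,0.2,0,0,0,0,8,-0.03,0.4,0,0,0,0,8,-0.04,0.5,0,0,0,0,8,-0.04,0.5,0,0,0,0,8,-0.04,0.5,0,0,0,0,8,-0.04,0.4,0,0,0,0,8,-0.02,0.2,0,0,0,0,8,0,0,0,0,0,0,8,0,0,0,0,0,0,8]' 40; python3 - <<'E'
from h import *
c=cam("wrist"); cv2.imwrite("pics/w6.png",c["image"][:,:,::-1])
crop(cam("top"),260,190,360,250,8,"t6.png")
crop(cam("scene"),210,165,310,225,8,"s6.png")
o=env.get_obs();print(o["tool_pos"],o["force"],o["tool_rot"])
E
```

```text
time_s: 5.5
tool_pos: [0.5544, -0.218, 0.0189]
tool_rot: [-90.0, 0.1, -78.9]
force: [-0.9, 1.5, 7.9]
grip_width: 0.0116
[ 0.55432736 -0.21798538  0.0189162 ] [-0.92518442  1.26173159  6.53428252] [-89.99324694   0.1535509  -78.86296211]
```

View pics/t6.png

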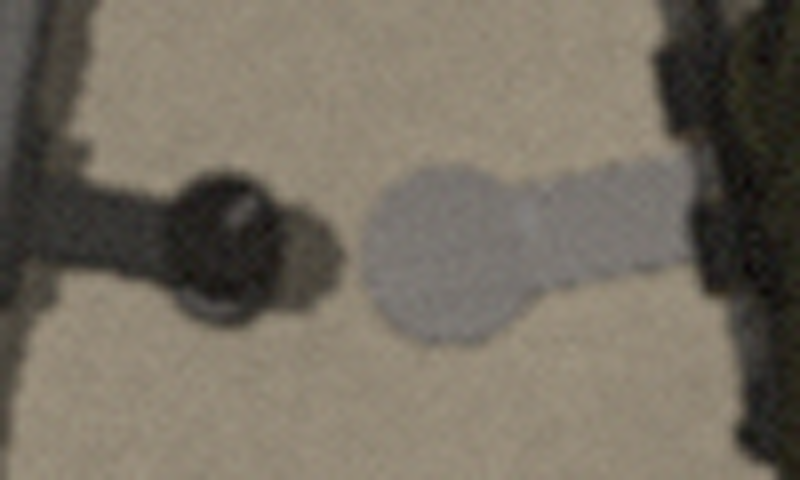

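View pics/s6.png

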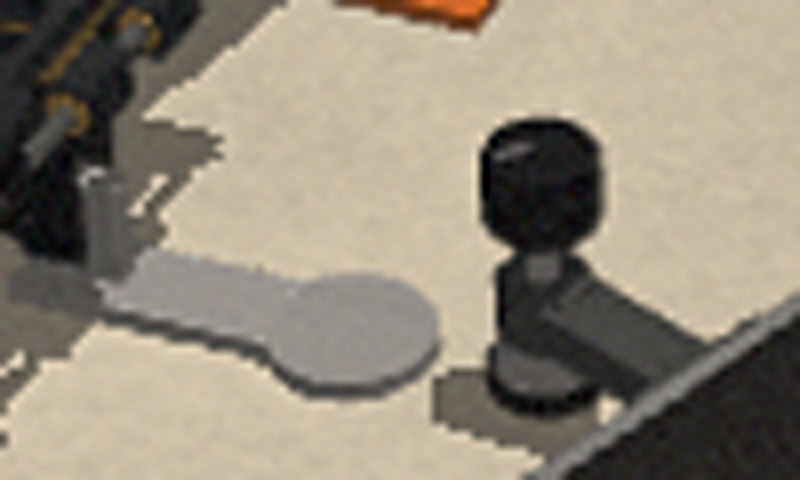

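View pics/w6.png

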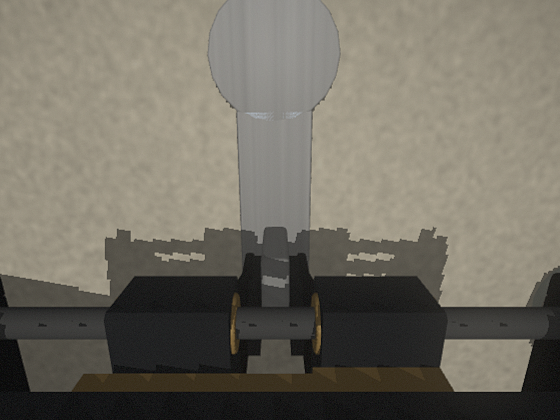

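```bash
python3 -m pendant '[-0.02,0.2,0,0,0,0,8,-0.03,0.3,0,0,0,0,8,-0.03,0.4,0,0,0,0,8,-0.03,0.4,0,0,0,0,8,-0.01,0.35,0,0,0,0,8,0,0.2,0,0,0,0,8,0,0,0,0,0,0,8,0,0,0,0,0,0,8]' 40; python3 - <<'E'
from h import *
c=cam("wrist"); cv2.imwrite("pics/w7.png",c["image"][:,:,::-1])
crop(cam("top"),250,190,350,250,8,"t7.png")
crop(cam("scene"),230,165,330,225,8,"s7.png")
o=env.get_obs();print(o["tool_pos"],o["force"],o["tool_rot"])
E
```

```text
time_s: 6.65
tool_pos: [0.5494, -0.1455, 0.0189]
tool_rot: [-90.0, 0.0, -78.9]
force: [0.2, -1.9, 7.2]
grip_width: 0.0118
[ 0.54944651 -0.14548898  0.01892279] [-0.06077539 -0.73227434  6.42332078] [-8.99940905e+01  5.03536784e-02 -7.89173358e+01]
```

View pics/t7.png

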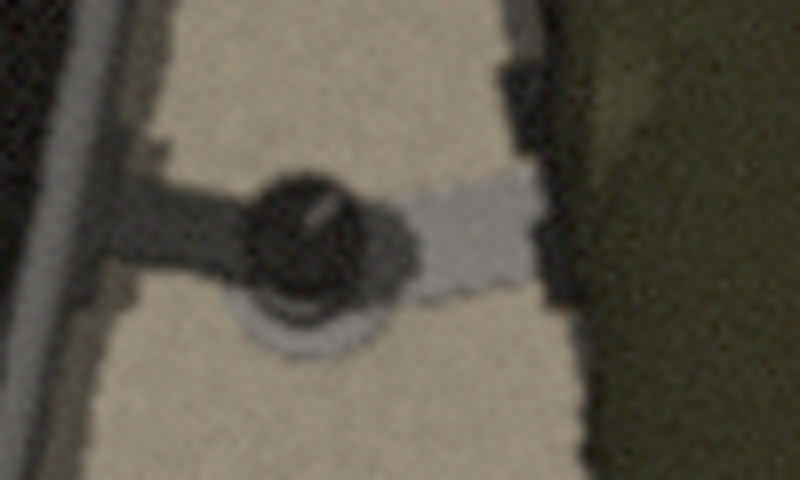

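View pics/s7.png

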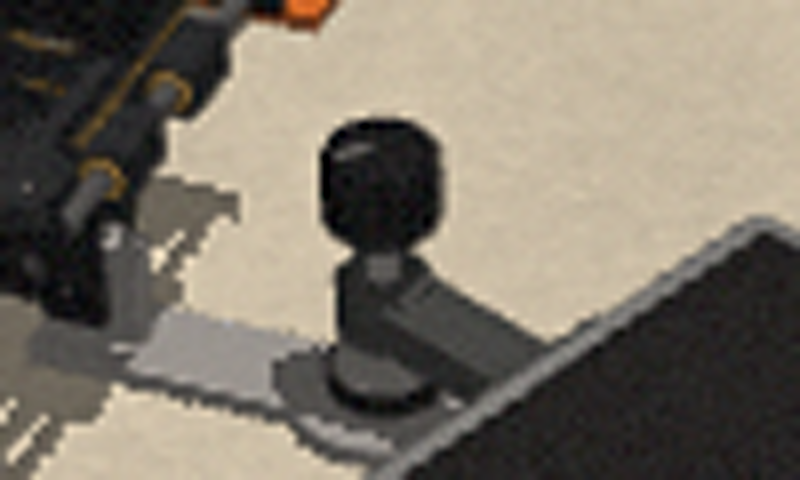

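View pics/w7.png

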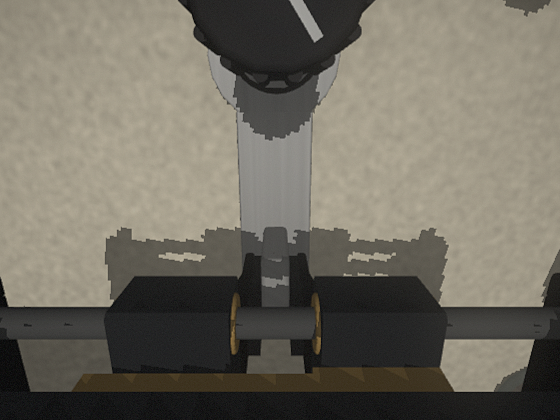

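```bash
python3 -m pendant '[0,0.08,0,0,0,0,8,0,0,0,0,0,0,8,0,0,0,0,0,0,8]' 40; python3 - <<'E'
from h import *
w=cam("wrist");t=cam("top")
crop(t,265,200,325,245,12,"t8.png")
crop(w,180,0,370,140,4,"w8.png")
o=env.get_obs();print(o["tool_pos"],o["force"])
# overlay prediction circles
im=cv2.resize(t["image"][200:245,265:325,::-1],None,fx=12,fy=12,interpolation=cv2.INTER_CUBIC)
tp=o["tool_pos"][:2]+np.array([-.0218,.1006])
for (x,y),z,r,col in ((tp,.008,.03,(0,0,255)),((.5275,-.0413),.013,.02,(0,255,0)),((.5275,-.0413),.106,.018,(255,255,0))):
  P=np.array([w2p(t,[x+r*np.cos(k),y+r*np.sin(k),z]) for k in np.linspace(0,6.29,60)]); P=((P-[265,200]+.5)*12-.5)
  cv2.polylines(im,[np.round(P).astype(np.int32)],True,col,1)
cv2.imwrite("pics/t8o.png",im)
E
```

```text
time_s: 7.18
tool_pos: [0.5494, -0.1439, 0.0189]
tool_rot: [-90.0, -0.0, -79.0]
force: [-0.7, -4.8, 5.9]
grip_width: 0.0119
[ 0.54939193 -0.14384206  0.01889849] [-0.33916755 -5.1105008   4.92011663]
```

View pics/t8o.png

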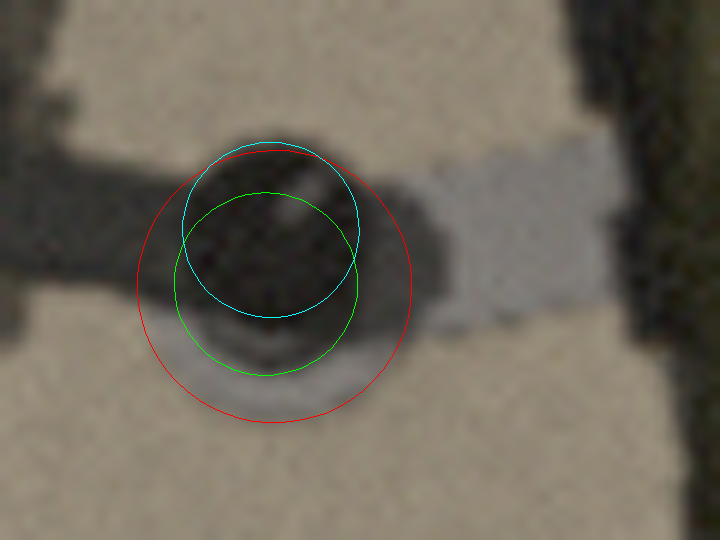

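View pics/w8.png

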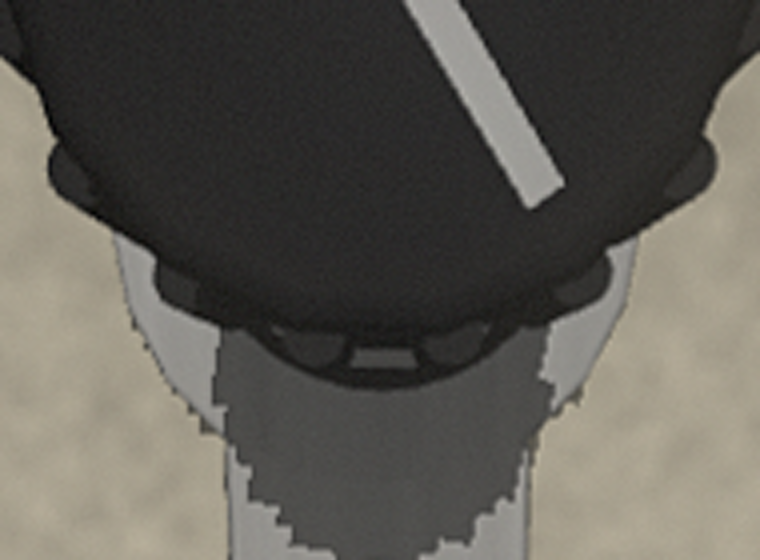

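The overlay puts the shoe's round end, centred at (275,286), under the foot at about (273,270). The wrist view shows equal rims left and right, so the foot is inside with several mm to spare. Releasing and rising.

```bash
python3 -m pendant '[0,0,0,0,0,0,45,0,0,0,0,0,0,45,0,0,0,0,0,0,45,0,0,0.5,0,0,0,45,0,0,0.8,0,0,0,45,0,0,0.8,0,0,0,50,0,0,0.9,0,0,0,50,0,0,0.3,0,0,0,50]' 20; python3 - <<'E'
from h import *
w=cam("wrist");t=cam("top")
crop(t,250,190,330,250,10,"t9.png")
cv2.imwrite("pics/w9.png",w["image"][:,:,::-1])
o=env.get_obs();print(o["tool_pos"],o["force"],o["wrist_torque"],o["qpos"].round(1))
E
```

```text
time_s: 8.28
tool_pos: [0.5511, -0.1428, 0.1544]
tool_rot: [-89.7, -0.2, -78.9]
force: [0.1, 0.3, -0.3]
grip_width: 0.05
[ 0.55036282 -0.14291903  0.15260963] [0.47636744 0.10319702 0.36362409] [ 0.01593743 -0.11648576  0.01992089] [ 39.2  13.3 -31.1  99.5   7.4  69.   17.2]
```

View pics/w9.png

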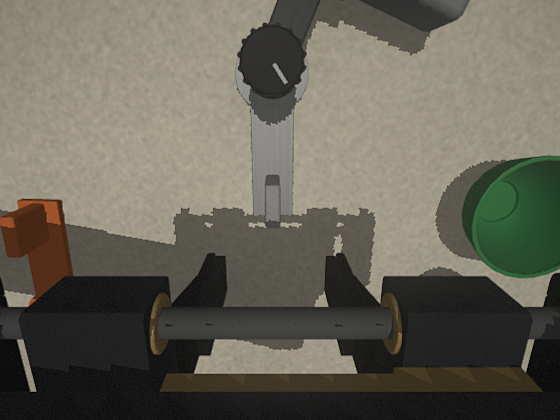

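View pics/t9.png

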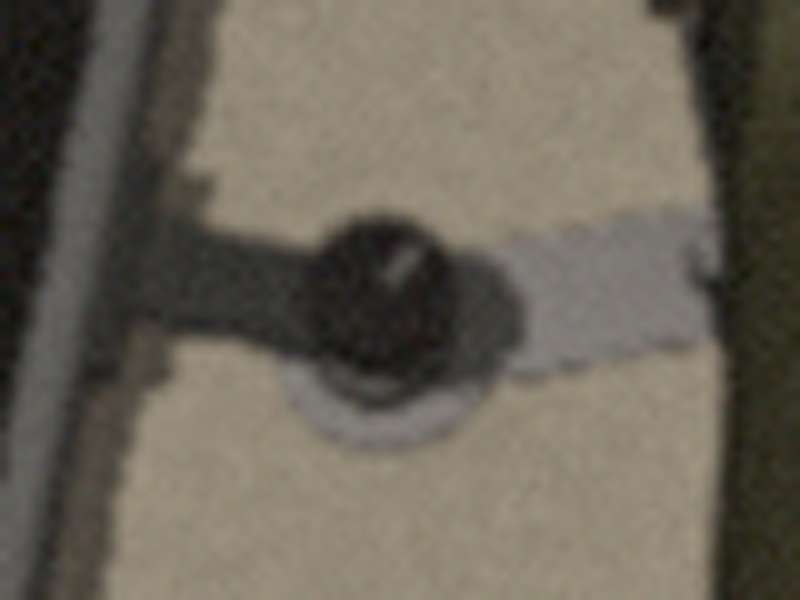

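The shoe stayed put with the foot inside its round end. The wrist view has the knob at about (271,60). I'll compute the knob position.

```bash
python3 - <<'E'
from h import *
w=cam("wrist");crop(w,220,10,320,110,6,"w10.png")
o=env.get_obs();print(o["tool_pos"])
im=cv2.resize(w["image"][10:110,220:320,::-1],None,fx=6,fy=6,interpolation=cv2.INTER_CUBIC)
for (x,y),z,r,col in (((.529,-.043),.106,.018,(255,255,0)),((.529,-.043),.058,.016,(0,255,0)),((.5281,-.043),.008,.03,(0,0,255))):
  P=np.array([w2p(w,[x+r*np.cos(k),y+r*np.sin(k),z]) for k in np.linspace(0,6.29,60)]); P=((P-[220,10]+.5)*6-.5)
  cv2.polylines(im,[np.round(P).astype(np.int32)],True,col,1)
cv2.imwrite("pics/w10.png",im)
print(p2w(w,271,58,.106))
E
```

```text
[ 0.5494119  -0.14283508  0.15095833]
[ 0.52690186 -0.04155983  0.106     ]
```

View pics/w10.png

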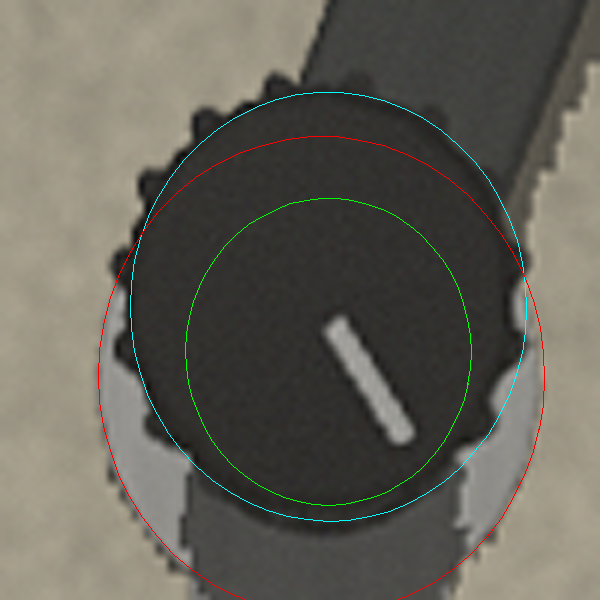

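```bash
python3 -m pendant '[-0.06,0.25,0,0,0,1,50,-0.06,0.25,0,0,0,1,50,-0.06,0.25,0,0,0,1,50,-0.06,0.25,0,0,0,1,50,-0.06,0.25,0,0,0,1,50,-0.05,0.25,0,0,0,1,50,-0.05,0.25,0,0,0,1,50,-0.05,0.25,0,0,0,1,50,-0.04,0.25,0,0,0,1,50,-0.04,0.25,0,0,0,1,50]'; python3 -c "
from cell import env;o=env.get_obs();print(o['qpos'].round(1),o['tool_pos'])"
```

```text
time_s: 9.68
tool_pos: [0.5269, -0.0424, 0.1489]
tool_rot: [-89.9, 0.1, 21.4]
force: [0.5, 0.9, -0.4]
grip_width: 0.05
[ 44.   10.9 -46.3 104.4   8.4  68.4 106.6] [ 0.52685491 -0.04240903  0.14886737]
```

```bash
python3 -m pendant '[0.02,0,-0.1,0,0,1,50,0,0,-0.3,0,0,1,50,0,0,-0.4,0,0,1,50,0,0,-0.4,0,0,0,50,0,0,-0.4,0,0,0,50,0,0,-0.1,0,0,0,50,0,0,0,0,0,0,50]'; python3 - <<'E'
from h import *
o=env.get_obs();print(o['qpos'].round(1),o['tool_pos'],o["force"],o["wrist_torque"])
w=cam("wrist");cv2.imwrite("pics/w11.png",w["image"][:,:,::-1])
crop(cam("scene"),230,140,330,225,7,"s11.png")
E
```

```text
time_s: 10.55
tool_pos: [0.5289, -0.0427, 0.0824]
tool_rot: [-90.0, 0.0, 51.1]
force: [0.5, 1.1, 0.7]
grip_width: 0.05
[ 44.8  16.5 -48.5 108.1  14.   61.5 131.8] [ 0.52887595 -0.04270085  0.08235553] [0.51428793 1.14797606 0.70197932] [ 0.14420876 -0.14012928 -0.07082116]
```

View pics/w11.png

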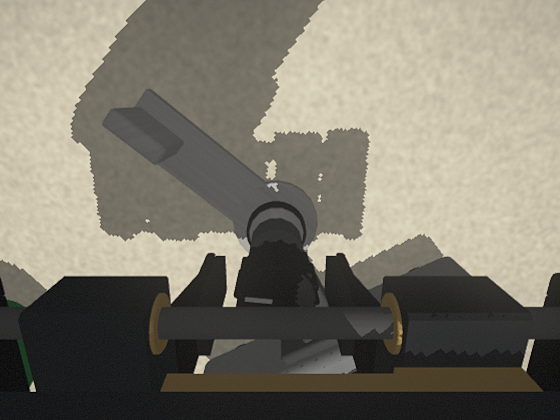

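View pics/s11.png

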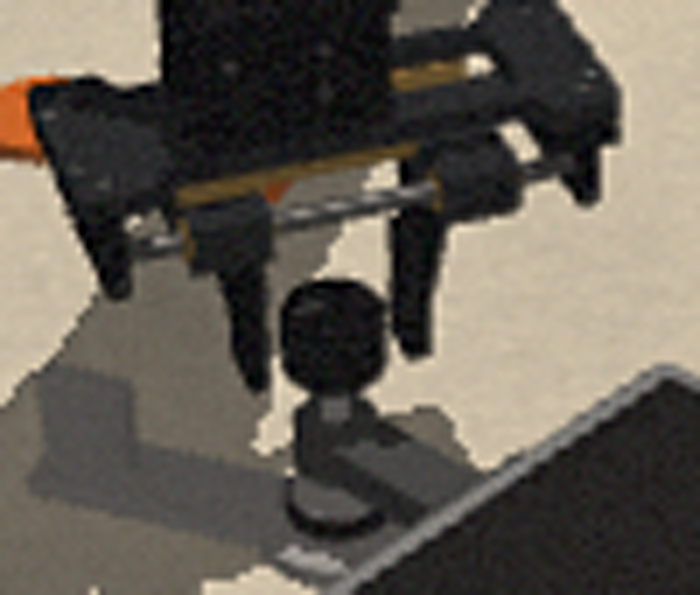

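The fingers straddle the knob at (275,270), so I'll close gently.

```bash
python3 -m pendant '[0,0,0,0,0,0,30,0,0,0,0,0,0,30,0,0,0,0,0,0,30,0,0,0,0,0,0,30]' 15; python3 - <<'E'
from h import *
for i in range(3):
  o=env.get_obs();print(o['tool_pos'].round(4),o["force"].round(2),o["wrist_torque"].round(3),o["tool_rot"]); cam("top")
E
```

```text
time_s: 11.15
tool_pos: [0.5286, -0.0424, 0.0829]
tool_rot: [-90.0, 0.0, 51.1]
force: [-3.7, 1.0, 5.0]
grip_width: 0.0357
[ 0.5286 -0.0424  0.0829] [-3.66  0.99  5.04] [ 0.52   0.705 -0.038] [-8.99543302e+01  1.47279575e-02  5.11086965e+01]
[ 0.5287 -0.0424  0.0829] [-3.21  1.17  5.47] [ 0.586  0.753 -0.035] [-8.99551727e+01  1.28222455e-02  5.11088500e+01]
[ 0.5286 -0.0424  0.0829] [-3.99  1.97  5.86] [ 0.562  0.721 -0.047] [-8.99540946e+01  1.64367590e-02  5.11108117e+01]
```

```bash
cat > r.py <<'E'
from h import *
A=[]
for i in range(3):
  o=env.get_obs();A.append(np.r_[o["force"],o["wrist_torque"]]);cam("top")
print(np.mean(A,0).round(3),"sd",np.std(A,0)[5].round(3),"yaw",o["tool_rot"][2].round(2),"z",o["tool_pos"].round(4),"j7",o["qpos"][6].round(1),"w",o["grip_width"].round(4),"t",o["time_s"])
E
python3 -m pendant '[0,0,-0.007,0,0,-0.5,30,0,0,-0.007,0,0,-0.8,30,0,0,-0.007,0,0,-0.8,30,0,0,-0.007,0,0,-0.8,30,0,0,-0.005,0,0,-0.6,30,0,0,0,0,0,0,30]'; python3 r.py; python3 - <<'E'
from h import *
w=cam("wrist");cv2.imwrite("pics/w12.png",w["image"][:,:,::-1])
E
```

```text
time_s: 12.05
tool_pos: [0.5283, -0.0418, 0.0819]
tool_rot: [-89.9, 0.1, 16.1]
force: [-5.5, 3.3, 9.0]
grip_width: 0.0352Traceback (most recent call last):
  File "r.py", line 5, in <module>
    print(np.mean(A,0).round(3),"sd",np.std(A,0)[5].round(3),"yaw",o["tool_rot"][2].round(2),"z",o["tool_pos"].round(4),"j7",o["qpos"][6].round(1),"w",o["grip_width"].round(4),"t",o["time_s"])
                                                                                                                                                       ^^^^^^^^^^^^^^^^^^^^^
AttributeError: 'float' object has no attribute 'round'
```

View pics/w12.png

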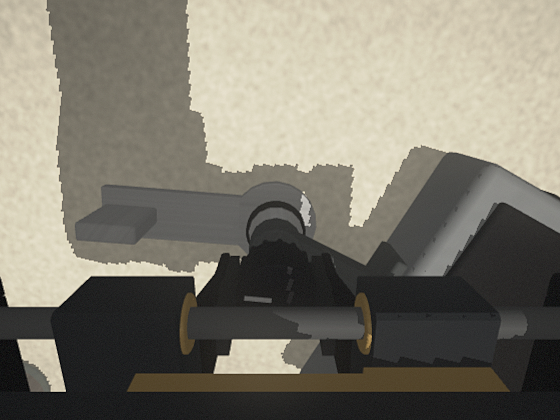

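```bash
sed -i 's/o\["grip_width"\].round(4)/round(o["grip_width"],4)/' r.py; python3 r.py
python3 -m pendant '[0,0,0.01,0,0,-0.8,30,0,0,-0.005,0,0,-0.8,30,0,0,-0.006,0,0,-0.8,30,0,0,-0.006,0,0,-0.6,30,0,0,0,0,0,0,30]'; python3 r.py
```

```text
[-5.392  2.186  8.578  0.771  1.127 -0.037] sd 0.021 yaw 16.13 z [ 0.5283 -0.0418  0.0819] j7 98.5 w 0.0353 t 12.35
time_s: 13.02
tool_pos: [0.5283, -0.0412, 0.0811]
tool_rot: [-89.9, 0.1, -13.9]
force: [-4.4, 3.2, 5.6]
grip_width: 0.0356
[-4.256  3.332  5.411  0.958  0.729 -0.06 ] sd 0.034 yaw -13.85 z [ 0.5283 -0.0412  0.0811] j7 69.7 w 0.0353 t 13.125
```

```bash
sed -i 's/range(3)/range(8)/;s/cam("top")/cam("scene")/' r.py
python3 -m pendant '[0,0,-0.006,0,0,-0.7,30,0,0,-0.006,0,0,-0.7,30,0,0,-0.006,0,0,-0.6,30,0,0,0,0,0,0,30]'; python3 r.py
python3 -m pendant '[0,0,-0.006,0,0,-0.7,30,0,0,-0.006,0,0,-0.7,30,0,0,-0.006,0,0,-0.6,30,0,0,0,0,0,0,30]'; python3 r.py; python3 - <<'E'
from h import *
crop(cam("scene"),250,170,310,220,12,"s13.png")
E
```

```text
time_s: 13.68
tool_pos: [0.5284, -0.0408, 0.0805]
tool_rot: [-89.9, 0.1, -33.9]
force: [-3.6, 4.8, 5.9]
grip_width: 0.0356
[-4.094  4.461  5.948  1.056  0.733 -0.042] sd 0.047 yaw -33.83 z [ 0.5284 -0.0409  0.0805] j7 50.4 w 0.036 t 14.025
time_s: 14.58
tool_pos: [0.5287, -0.0406, 0.08]
tool_rot: [-89.9, 0.1, -53.9]
force: [-4.0, 5.3, 6.2]
grip_width: 0.0355
[-3.724  4.733  6.166  1.152  0.653 -0.027] sd 0.034 yaw -53.83 z [ 0.5287 -0.0406  0.08  ] j7 31.1 w 0.0356 t 14.925
```

View pics/s13.png

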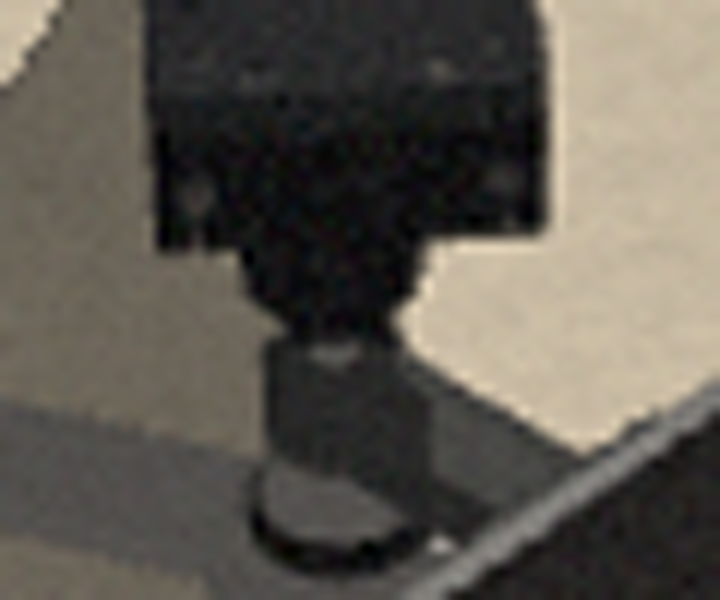

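```bash

python3 -m pendant '[0,0,-0.006,0,0,-0.7,30,0,0,-0.006,0,0,-0.7,30,0,0,-0.006,0,0,-0.6,30,0,0,0,0,0,0,30]'; python3 r.py
python3 -m pendant '[0,0,-0.006,0,0,-0.7,30,0,0,-0.006,0,0,-0.7,30,0,0,-0.006,0,0,-0.6,30,0,0,0,0,0,0,30]'; python3 r.py
```

```text
time_s: 15.52
tool_pos: [0.5291, -0.0404, 0.0794]
tool_rot: [-89.9, 0.1, -73.9]
force: [-3.9, 5.6, 6.3]
grip_width: 0.0354
[-3.281  5.15   5.915  1.141  0.545 -0.042] sd 0.022 yaw -73.81 z [ 0.5291 -0.0404  0.0794] j7 11.6 w 0.0359 t 15.875
time_s: 16.42
tool_pos: [0.5295, -0.0404, 0.0788]
tool_rot: [-89.9, 0.1, -93.9]
force: [-1.4, 6.1, 5.7]
grip_width: 0.0356
[-2.586  5.236  5.881  1.127  0.417 -0.039] sd 0.038 yaw -93.82 z [ 0.5295 -0.0404  0.0789] j7 -7.8 w 0.0355 t 16.775
```

```bash

python3 -m pendant '[0,0,-0.006,0,0,-0.7,30,0,0,-0.006,0,0,-0.7,30,0,0,-0.006,0,0,-0.6,30,0,0,0,0,0,0,30]'; python3 r.py; python3 - <<'E'
from h import *
crop(cam("scene"),250,170,310,220,12,"s14.png")
crop(cam("wrist"),180,150,380,350,3,"w14.png")
E
```

```text
time_s: 17.32
tool_pos: [0.5299, -0.0405, 0.0783]
tool_rot: [-89.9, 0.2, -113.9]
force: [-1.1, 4.8, 5.3]
grip_width: 0.0354
[-1.781  5.113  5.965  1.093  0.311 -0.041] sd 0.041 yaw -113.81 z [ 0.5299 -0.0405  0.0783] j7 -27.3 w 0.0358 t 17.675
```

View pics/s14.png

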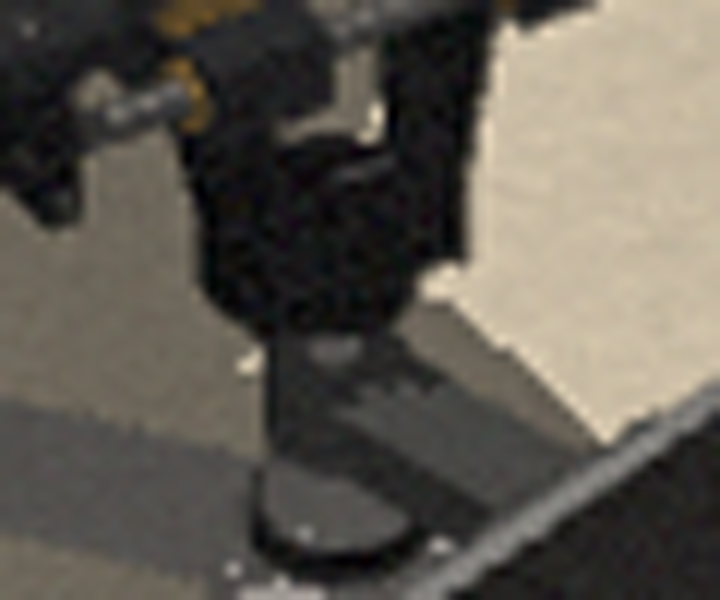

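View pics/w14.png

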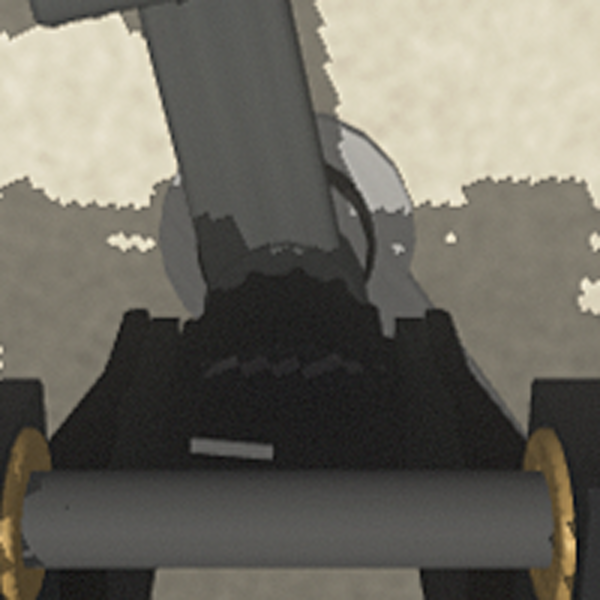

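```bash

python3 -m pendant '[0,0,-0.006,0,0,-0.7,30,0,0,-0.006,0,0,-0.7,30,0,0,-0.006,0,0,-0.6,30,0,0,0,0,0,0,30]'; python3 r.py
python3 -m pendant '[0,0,-0.006,0,0,-0.7,30,0,0,-0.006,0,0,-0.8,30,0,0,0,0,0,0,30]'; python3 r.py
```

```text
time_s: 18.32
tool_pos: [0.5303, -0.0407, 0.0777]
tool_rot: [-90.0, 0.2, -133.9]
force: [-0.8, 5.2, 6.1]
grip_width: 0.0356
[-1.168  4.84   5.788  0.987  0.191 -0.035] sd 0.017 yaw -133.82 z [ 0.5303 -0.0407  0.0777] j7 -46.8 w 0.0356 t 18.675
time_s: 19.1
tool_pos: [0.5305, -0.0409, 0.0773]
tool_rot: [-90.0, 0.2, -148.9]
force: [-0.9, 4.7, 6.3]
grip_width: 0.0354
[-0.746  4.195  5.676  0.863  0.132 -0.043] sd 0.025 yaw -148.83 z [ 0.5304 -0.0409  0.0773] j7 -61.5 w 0.0356 t 19.45
```

```bash

python3 -m pendant '[0,0,-0.006,0,0,-0.7,30,0,0,-0.006,0,0,-0.8,30,0,0,0,0,0,0,30]'; python3 r.py;  python3 - <<'E'
from h import *
crop(cam("scene"),250,170,310,220,12,"s15.png")
crop(cam("wrist"),180,150,380,350,3,"w15.png")
E
```

```text
time_s: 19.88
tool_pos: [0.5306, -0.0412, 0.0769]
tool_rot: [-90.0, 0.2, -163.9]
force: [-0.8, 3.6, 5.9]
grip_width: 0.0354
[-0.376  4.136  5.537  0.761  0.1   -0.06 ] sd 0.034 yaw -163.83 z [ 0.5306 -0.0412  0.0769] j7 -76.1 w 0.0356 t 20.225
```

View pics/s15.png

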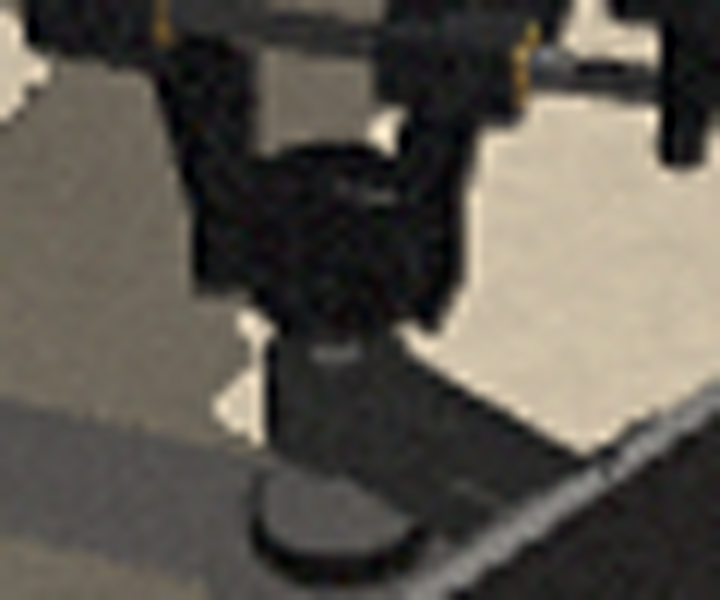

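View pics/w15.png

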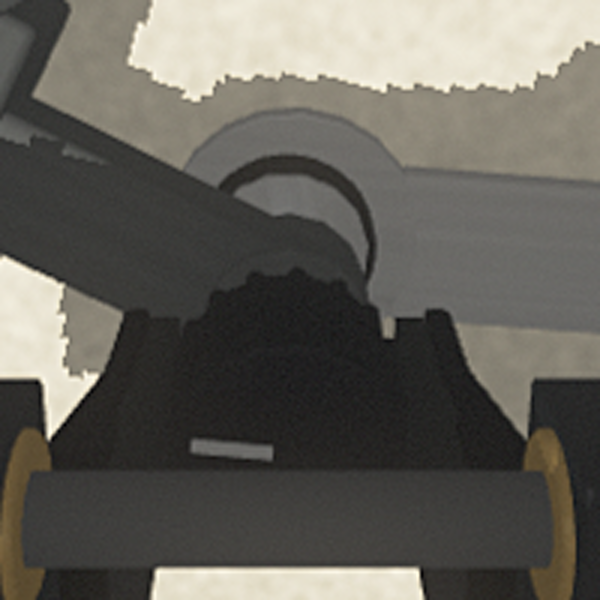

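```bash

python3 -m pendant '[0,0,-0.006,0,0,-0.6,30,0,0,-0.006,0,0,-0.6,30,0,0,0,0,0,0,30]'; python3 r.py
python3 -m pendant '[0,0,-0.006,0,0,-0.6,30,0,0,-0.006,0,0,-0.6,30,0,0,0,0,0,0,30]'; python3 r.py

```

```text
time_s: 20.75
tool_pos: [0.5306, -0.0415, 0.0765]
tool_rot: [-90.0, 0.2, -175.9]
force: [-1.8, 2.9, 5.9]
grip_width: 0.0356
[-1.086  3.38   6.417  0.657  0.175 -0.052] sd 0.03 yaw -175.84 z [ 0.5306 -0.0415  0.0765] j7 -87.9 w 0.0354 t 21.1
time_s: 21.52
tool_pos: [0.5306, -0.0417, 0.0762]
tool_rot: [-90.1, 0.2, 172.1]
force: [-1.9, 2.1, 6.8]
grip_width: 0.036
[-1.038  3.109  7.443  0.569  0.278 -0.029] sd 0.017 yaw 172.16 z [ 0.5306 -0.0417  0.0762] j7 -99.6 w 0.0356 t 21.875
```

```bash
sed -i 's/range(8)/range(14)/' r.py
python3 -m pendant '[0,0,-0.006,0,0,-0.8,30,0,0,0,0,0,0,30]'; python3 r.py
python3 -m pendant '[0,0,-0.005,0,0,-0.8,30,0,0,0,0,0,0,30]'; python3 r.py

```

```text
time_s: 22.18
tool_pos: [0.5306, -0.0419, 0.076]
tool_rot: [-90.1, 0.2, 164.1]
force: [-0.4, 1.8, 8.1]
grip_width: 0.0354
[-1.198  2.834  7.454  0.504  0.344 -0.026] sd 0.031 yaw 164.16 z [ 0.5306 -0.0419  0.076 ] j7 -107.4 w 0.0358 t 22.825
time_s: 23.12
tool_pos: [0.5305, -0.0421, 0.0758]
tool_rot: [-90.1, 0.2, 156.1]
force: [-1.0, 2.6, 7.5]
grip_width: 0.0355
[-1.036e+00  2.407e+00  7.693e+00  4.690e-01  3.860e-01  4.000e-03] sd 0.026 yaw 156.15 z [ 0.5305 -0.042   0.0758] j7 -115.3 w 0.0355 t 23.775
```

```bash

python3 -m pendant '[0,0,-0.005,0,0,-0.8,30,0,0,0,0,0,0,30]'; python3 r.py; python3 - <<'E'
from h import *
crop(cam("scene"),250,170,310,220,12,"s16.png")
crop(cam("wrist"),180,150,380,350,3,"w16.png")
E
```

```text
time_s: 24.08
tool_pos: [0.5304, -0.0422, 0.0756]
tool_rot: [-90.1, 0.1, 148.1]
force: [-1.8, 2.8, 7.9]
grip_width: 0.0354
[-1.191  2.467  7.582  0.422  0.434  0.013] sd 0.032 yaw 148.15 z [ 0.5304 -0.0422  0.0755] j7 -123.1 w 0.0358 t 24.725
```

View pics/s16.png

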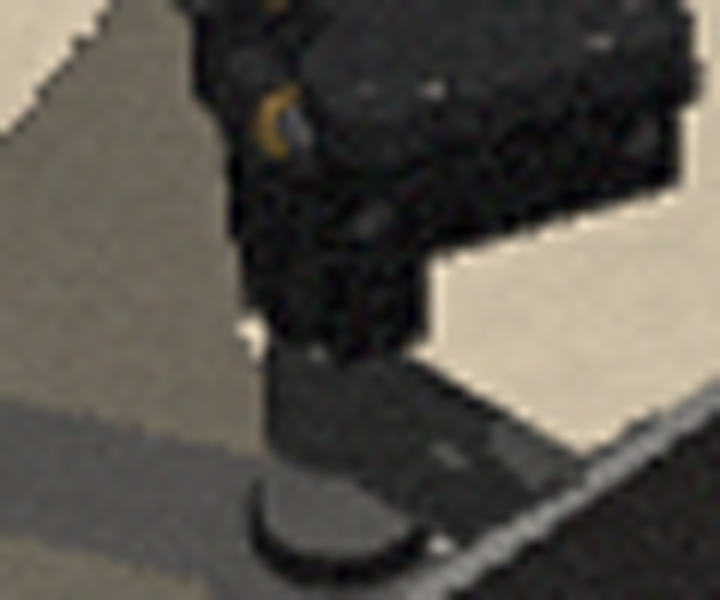

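View pics/w16.png

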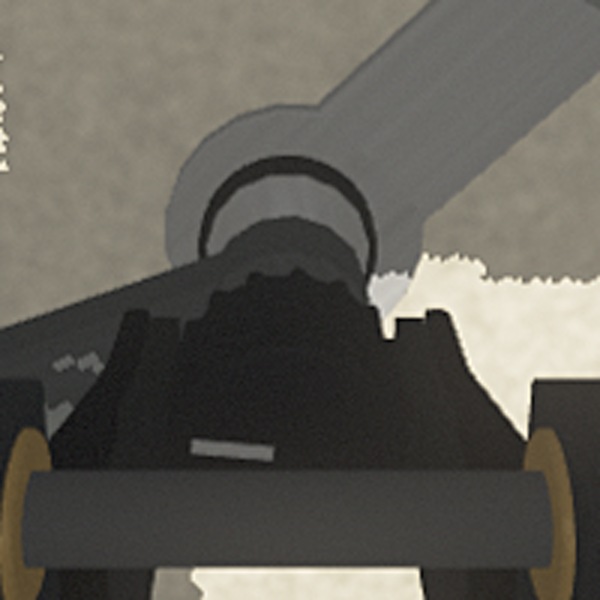

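```bash

python3 -m pendant '[0,0,-0.005,0,0,-0.8,30,0,0,0,0,0,0,30]'; python3 r.py
```

```text
time_s: 25.12
tool_pos: [0.5303, -0.0423, 0.0754]
tool_rot: [-90.1, 0.1, 140.1]
force: [-2.2, 2.0, 9.0]
grip_width: 0.0356
[-1.53   1.986  7.867  0.405  0.508  0.031] sd 0.032 yaw 140.15 z [ 0.5303 -0.0423  0.0753] j7 -130.9 w 0.0356 t 25.775
```

The twisting moment has risen steadily from -0.045 to +0.03 N m since about 240° of turn. That means contact, with roughly 4–5 N on the foot. Releasing and backing off upward.

```bash

python3 -m pendant '[0,0,0,0,0,0,50,0,0,0,0,0,0,50,0,0,0,0,0,0,50,0,0,0.3,0,0,0,50,0,0,0.7,0,0,0,50,0,0,0.8,0,0,0,50,0,0,0.8,0,0,0,50,0,0,0.3,0,0,0,50,0,0,0,0,0,0,50]'; python3 r.py; python3 - <<'E'
from h import *
crop(cam("scene"),230,150,330,225,8,"s17.png")
cv2.imwrite("pics/w17.png",cam("wrist")["image"][:,:,::-1])
E
```

```text
time_s: 26.95
tool_pos: [0.5294, -0.0429, 0.1906]
tool_rot: [-90.0, 0.1, 140.1]
force: [-0.2, 0.1, -0.1]
grip_width: 0.05
[ 0.126 -0.211 -0.269  0.087  0.021  0.005] sd 0.025 yaw 140.1 z [ 0.5289 -0.0428  0.1898] j7 -129.4 w 0.0499 t 27.6
```

View pics/s17.png

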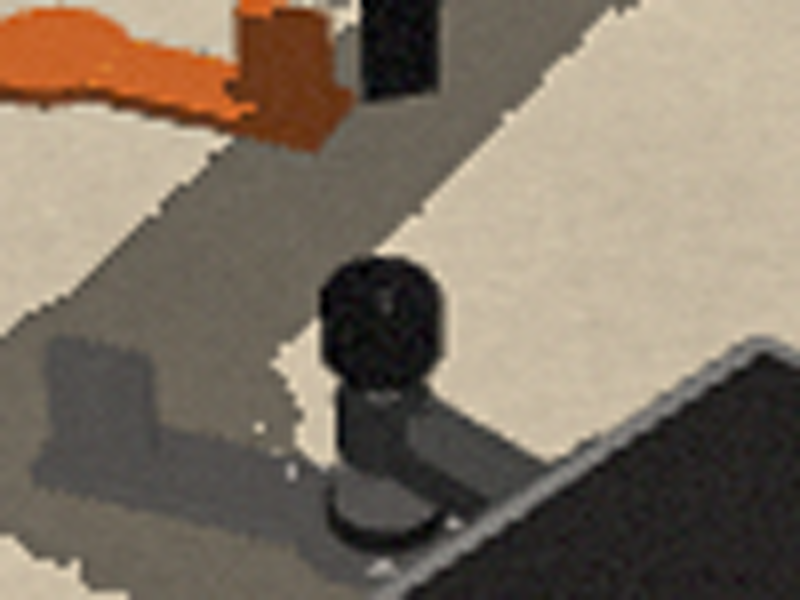

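View pics/w17.png

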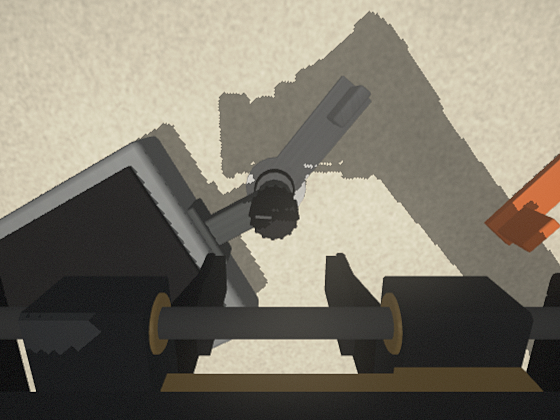

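The free-air moment at this heading reads +0.005, so the baseline drifts with heading and my load estimate isn't certain. I'll check for springback using the knob's white line, and measure free baselines while turning back.

```bash
python3 - <<'E'
from h import *
from scipy.spatial.transform import Rotation as R
w=cam("wrist");o=env.get_obs()
crop(w,235,170,315,250,8,"w18.png")
def T(p,e):
    M=np.eye(4);M[:3,:3]=R.from_euler("xyz",e,degrees=True).as_matrix();M[:3,3]=p;return M
C=np.linalg.inv(T(o["tool_pos"],o["tool_rot"]))@w["cam_to_world"]; np.save("C.npy",C)
h=dict(w);h["cam_to_world"]=T([.5304,-.0422,.0755],[-90.1,.1,148.15])@C
f=lambda u,v:(180+(u+.5)/3-.5,150+(v+.5)/3-.5)
for z in (.096,.1):
  a=p2w(h,*f(191,445),z);b=p2w(h,*f(272,453),z);d=b-a;print("held",a,b,np.degrees(np.arctan2(d[1],d[0]))-148.15,np.linalg.norm(d))
E
```

```text
held [ 0.53467399 -0.02966861  0.096     ] [ 0.52702466 -0.03939692  0.096     ] -276.3278052744355 0.01237547333691018
held [ 0.5365052  -0.03129247  0.1       ] [ 0.52907009 -0.04074835  0.1       ] -276.3278052744357 0.012028904166483447
```

View pics/w18.png

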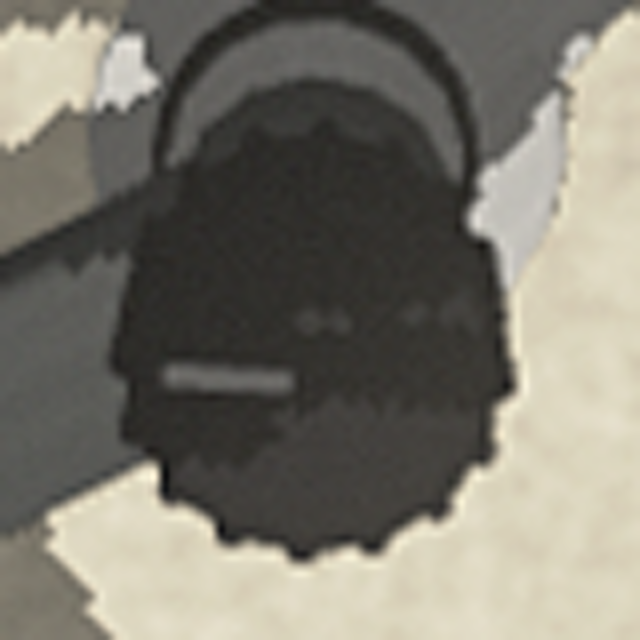

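```bash
python3 -m pendant '[0,0,0,0,0,1,50,0,0,0,0,0,1,50,0,0,0,0,0,1,50,0,0,0,0,0,0,50]'; python3 r.py; python3 -m pendant '[0,0,0,0,0,1,50,0,0,0,0,0,1,50,0,0,0,0,0,1,50,0,0,0,0,0,0,50]'; python3 r.py
```

```text
time_s: 28.3
tool_pos: [0.529, -0.0428, 0.1899]
tool_rot: [-90.0, 0.0, 170.0]
force: [0.2, -0.1, -0.2]
grip_width: 0.0502
[ 0.283  0.272 -0.076  0.054  0.007 -0.006] sd 0.031 yaw 170.09 z [ 0.5289 -0.0428  0.1899] j7 -99.5 w 0.0502 t 28.95
time_s: 29.5
tool_pos: [0.5289, -0.0429, 0.1899]
tool_rot: [-90.0, -0.0, -160.0]
force: [0.1, -0.4, 0.3]
grip_width: 0.05
[ 0.056 -0.013  0.141  0.009 -0.002 -0.007] sd 0.035 yaw -159.91 z [ 0.529  -0.0428  0.1899] j7 -69.6 w 0.0503 t 30.15
```

```bash
python3 - <<'E'
from h import *
from scipy.spatial.transform import Rotation as R
C=np.load("C.npy");w=cam("wrist")
def T(p,e):
    M=np.eye(4);M[:3,:3]=R.from_euler("xyz",e,degrees=True).as_matrix();M[:3,3]=p;return M
h=dict(w);h["cam_to_world"]=T([.5289,-.0428,.1898],[-90.,.1,140.1])@C
f=lambda u,v:(235+(u+.5)/8-.5,170+(v+.5)/8-.5)
for z in (.097,.1):
  a=p2w(h,*f(163,375),z);b=p2w(h,*f(295,381),z);d=b-a;print("free",a,b,np.degrees(np.arctan2(d[1],d[0]))-140.1,np.linalg.norm(d))
crop(w,230,150,330,250,7,"w19.png")
crop(cam("scene"),230,150,330,225,8,"s19.png")
E
```

```text
free [ 0.53687346 -0.03150529  0.097     ] [ 0.52839972 -0.04071561  0.097     ] -272.7148497278594 0.01251535828755369
free [ 0.53751555 -0.03227642  0.1       ] [ 0.52914107 -0.04137886  0.1       ] -272.7148497278597 0.012368772420351618
```

View pics/w19.png

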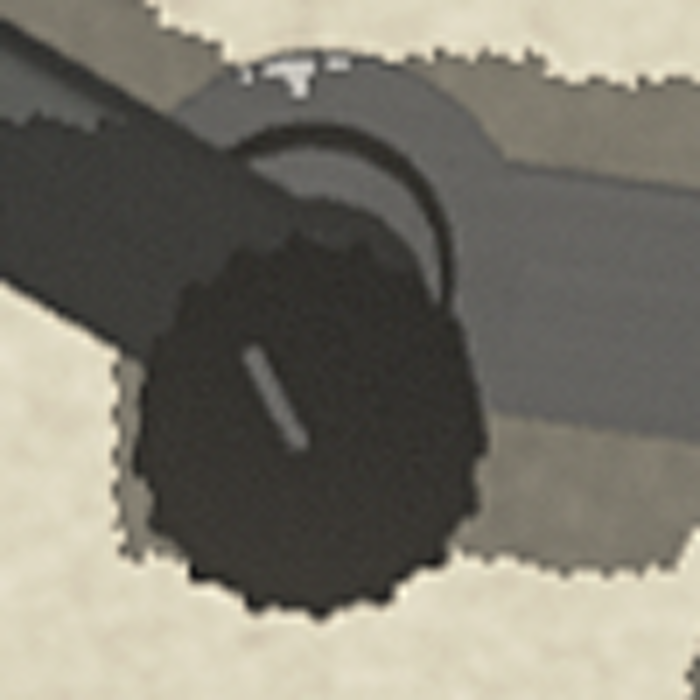

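View pics/s19.png

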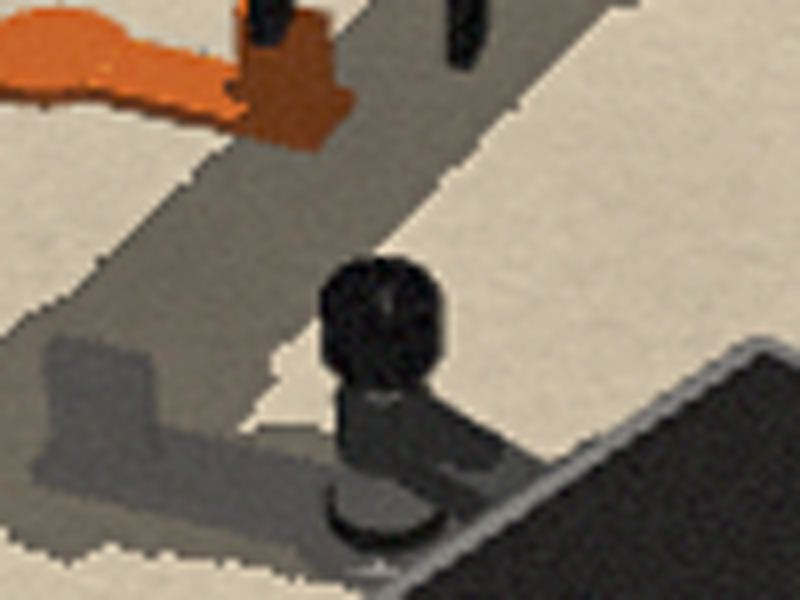

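The white line shows the knob sprang back about 3.6° (0.06 rad) on release, as a lightly loaded foot would. That agrees with the rising moment and with the turn count: about 270°, where the stated maximum to contact is 0.75 turn. Last look before handing in.

```bash
python3 -m pendant '[0,0,0.8,0,0,0,50,0,0,0.5,0,0,0,50,0,0,0,0,0,0,50,0,0,0,0,0,0,50]'; python3 - <<'E'
from h import *
cv2.imwrite("pics/w20.png",cam("wrist")["image"][:,:,::-1])
cv2.imwrite("pics/s20.png",cam("scene")["image"][:,:,::-1])
E
```

```text
time_s: 30.8
tool_pos: [0.5284, -0.0429, 0.2409]
tool_rot: [-90.0, -0.1, -159.9]
force: [0.2, 0.1, -0.5]
grip_width: 0.0504
```

View pics/w20.png

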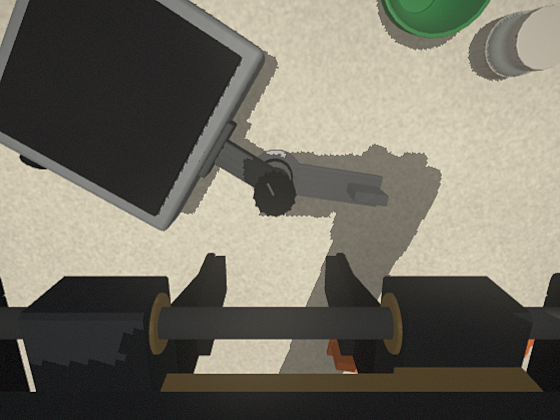

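View pics/s20.png

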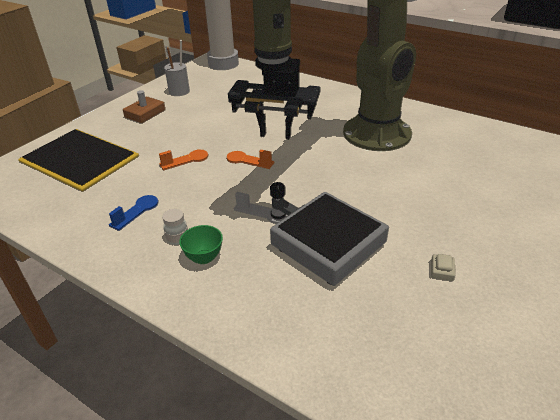

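The shoe lies flat with its round end under the foot at wrist (277,160) and scene (278,212). The bowl (202,243), jar (174,225) and cast (443,267) are where they were at the start, and the gripper is clear.

```bash
python3 -c "
from cell import env;print(env.sign_off())"
```

```text
the job is handed in; nothing more can be done
None
```

I slid the grey steel shoe by its tab under the raised foot. I then turned the knob about 270° clockwise in one grasp, let go and raised the gripper clear. The job was handed in at about 31 s of the 72 s allowed.

**Checks that passed:**
- **Shoe:** it lies flat, with the whole foot inside the round end. The wrist view showed the shoe's rim beyond the foot wherever it was visible, and I estimate the foot is off centre by no more than about 3 mm.
- **Bearing:** the twisting moment at the wrist was flat until about 240° of turn, then rose by about 0.07 N m. On release the knob sprang back about 3.6°, as a lightly loaded foot would.
- **Surroundings:** the bowl, jar and cast are in their starting places in the images, and the gripper is touching nothing.

**Less certain:**
- **Load on the foot:** I estimate 3–5 N, possibly up to about 9 N. The moment readings were noisy and offset by about 0.04 N m while gripping. They rose at only about half the rate described for the rubber, so I can't state the load exactly.
- **Screw axis position:** the first camera estimates of it differed by about 5 mm. I went by closer views of the knob and foot instead.

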